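# Sort bench things into stand, tray and dish

### The arm

A 6-joint arm with a two-finger parallel gripper is mounted at the origin on a cart in front of the work surface, level with it; the furniture and walls round the work are solid. World frame = base frame: x ahead of the robot, y to its left, z up, the work surface at z = 0. Lengths are in m, angles in rad, forces in N, time in s.
With the tool pointing down it reaches from about 0.25 to 0.725 m from the base axis. Payload 9.7 kg.
Tool frame: the origin (TCP) lies at the very end of the fingers, on their centre line; the grasp point (between the pads) lies 19 mm behind it; z points along the fingers, y is the line along which they close (so a half turn about z gives the same grasp; the last joint's range is limited). The gripper opens to 85 mm and grips with 20 to 120 N. Pads are 22 mm wide; open, the fingers measure 114 mm over their backs; the gripper's body (76 mm by 85 mm) begins 54 mm behind the grasp point. The pads swing forward as they close: fully open they stand 13 mm farther back than shut.
Start: joints at [-1.251, 0.087, 0.176, 1.66, 0, 1.571], TCP at [0.173, -0.522, 0.231] pointing down, gripper open.
Joint ranges: [-3.13, 3.13], [-0.85, 1.81], [-1.15, 1.24], [-2.2, 2.28], [-1.44, 1.52], [-3.14, 3.14]. Speed limits (rad/s): [2.22, 2.22, 2.57, 3.14, 3.14, 3.14].

### API

Orientations are given as [roll, pitch, yaw] about the fixed x, y, z axes, in that order (R = Rz(yaw) Ry(pitch) Rx(roll)).
In Python, from rig import get_obs, eyes, workorder, models gives the robot as it stands.
- The arm moves only by the tool jog_arm, never from a script. Its argument "series" is a list of rows, each a list of 2 entries, a list of its own where there are three numbers: the shift along the world's x, y, z in cm, then the turn about the world's z in degrees. In form: [[[tx, ty, tz], spin], ...]. A call has exactly 10 rows; each row is the pose to reach, as a shift and turn from the pose commanded when the call began; what a row does not reach only later rows make up. A row lasts 1/12 s, in which the tool goes at most 41.7 mm and 7.16 degrees, less where a joint would pass 70% of its speed; a pose out of reach is approached as far as the arm can. A call with a gripper value outside its range is refused whole. "fingers" is the opening, from 0 (shut) to 1 (fully open), set as the call begins (left out, the last holds). The fingers move at their own pace and stop on an object; "newtons" is the grip in N (left out, the last holds). Time passes only in rows, so rows that repeat a pose let the fingers close, or fill a call up. It gives the time, the measured TCP pose, the force, the opening and the grip force at its end, in the units of the state.
- get_obs(): the state, without advancing time (a new reading comes with each control period).
- eyes.get_image(name): name is "scene" or "top" or "wrist"; returns a dict with "image" (420x560x3 uint8, red, green, blue), "mtx" (3x3 intrinsics, pixels), "k1" (the pictures are not rectified: a ray, as slopes to the right and down, at radius r is drawn at 1 + k1 r^2 times it, then the intrinsics apply), "R" (3x3) and "t" (3): a world point X has camera coordinates R X + t; the wrist camera has in their place "mount" (4x4, takes a point from camera to tool coordinates, whose origin is the TCP and whose axes are the flange's). Camera axes: x right, y down, z forward; pixel columns grow to the right and rows downward; lengths in m; the calibration is good to about 2 mm. A picture is of the moment at which its call begins: read the wrist's pose just before it. There is no depth.
- workorder.sign_off(): hands the job in; it is judged then, once.
Trained networks look in a picture, given as the dict that the camera call returned (one of the last four; its "shot" number tells which), for a name from the list of things; names that differ only in an ending like _2 or _b are one class to them, and where a whole thing is asked for, a point or a joint stands for the part that bears it (a point fixed in the world has none). Each returns a list of dicts, best first, with "confidence" (0 to 1); they miss things now and then, are a little off and sometimes report something else, mostly with a low value. They report only what shows in the picture. A call takes as long as a camera call. They do not tell look-alikes from the thing itself.
- models.trace(picture, thing): "pixels" (420x560 bool, what is visible of it) and "bbox" ([left, top, right, bottom] in pixels, round what is visible of it).
The state is a dict: "clock": time; "joint_pos": joint angles; "joint_vel": joint speeds; "tau": joint torques, N m; "tool_pos": TCP position; "eef_rot": TCP orientation; "contact_force": force on the tool from outside, world axes, zero at the start; "moment": the same for the moment, N m; "width": opening from 0.0 (shut) to 1.0 (fully open); "grip_force": force on a finger pad.
Only numpy, scipy, OpenCV 4.12 (cv2) and the standard library are available. Lean on these libraries where they do the work, as an engineer would, in place of code of your own. Each camera call takes 0.05 s, during which the arm holds its last target. There are 200 camera calls.

### The job

Sort the things standing mixed on the bench into their holders: stand the two black hand punches upright in the wooden block, one in each well; lay the two little pale card boxes flat on the floor of the aluminium tray, side by side within its rim; and stand the black eye loupe upright on the floor of the round wooden dish. Leave the small silver cup with the stone where it is.

Things in the scene. Friction and masses are not known exactly. Their poses are not given: they have to be found in the camera images.
- punch_1_center (a point): Centre of one of two alike hand punches: black upright rods with a rubber head, 20 mm in diameter, 60 mm tall, standing on end on the bench; the point lies half-way up (30 mm), z along the rod.
- punch_2_center (a point): Centre of the other hand punch, same as the first.
- carton_long_center (a point): Centre of the longer little pale card box: 24 mm (x) by 50 mm (y) by 10 mm high, lying flat; the point lies half-way up (5 mm).
- carton_short_center (a point): Centre of the shorter little pale card box: 24 mm (x) by 40 mm (y) by 10 mm high, lying flat; the point lies half-way up (5 mm).
- loupe_center (a point): Centre of the black eye loupe: a round tapered cup, 41 mm in diameter at its open rim on top, 31 mm at the small end on which it stands, 30 mm tall; the point lies half-way up (15 mm), z up.
- stone_cup_center (a point): Centre of a small oval silver cup with a domed stone, 20 by 25 mm, 11 mm high, standing among the other things; the point lies half-way up. It is not to be moved.
- punch_stand: Fixed pale wooden block, 108 mm (x) by 58 mm (y) by 28 mm high, with two square wells 36 mm wide whose centres lie at x = -26 mm and x = +26 mm, y = 0; well floors 6 mm above the bench. Origin: centre of its underside, z up.
- carton_tray: Fixed plain rectangular aluminium tray, 130 mm (x) by 66 mm (y), its floor 3 mm above the bench and its low rim, 3 mm wide, 6 mm above the bench (inside 124 by 60 mm), no divisions. Origin: centre of its underside, z up.
- loupe_dish: Fixed round pale wooden dish, 68 mm in outer diameter, 60 mm inside, its floor 4 mm and its rim 9 mm above the bench. Origin: centre of its underside, z up.
Things that resemble listed ones, but are neither listed nor needed, are in the scene too. There is more than one size of the part that bears loupe_center; the job needs the middle-sized. What is shaped like the loupe_dish but red is not meant.

How it is judged:
At the end, for the whole second after the job is handed in: Punches upright (0.15 rad) on the well floors, one per well, within 10 mm of its centre each way; both card boxes flat on the tray floor inside the rim, not stacked; loupe upright on the dish floor within 18 mm of its centre; silver cup within 20 mm of its place; all released and at rest ((x of punch_1_center in the frame of punch_stand between 0.016 and 0.036 m or x of punch_1_center in the frame of punch_stand between -0.036 and -0.016 m) and y of punch_1_center in the frame of punch_stand between -0.01 and 0.01 m and z of punch_1_center in the frame of punch_stand between 0.03 and 0.04 m and angle between each of punch_1_center, punch_2_center's own z axis and vertical below 0.15 rad and (x of punch_2_center in the frame of punch_stand between 0.016 and 0.036 m or x of punch_2_center in the frame of punch_stand between -0.036 and -0.016 m) and y of punch_2_center in the frame of punch_stand between -0.01 and 0.01 m and z of punch_2_center in the frame of punch_stand between 0.03 and 0.04 m and horizontal distance between punch_1_center and punch_2_center above 0.03 m and x of carton_long_center in the frame of carton_tray between -0.052 and 0.052 m and y of carton_long_center in the frame of carton_tray between -0.02 and 0.02 m and z of carton_long_center in the frame of carton_tray between 0.005 and 0.011 m and angle between each of carton_long_center, carton_short_center's own z axis and vertical below 0.05 rad and x of carton_short_center in the frame of carton_tray between -0.052 and 0.052 m and y of carton_short_center in the frame of carton_tray between -0.02 and 0.02 m and z of carton_short_center in the frame of carton_tray between 0.005 and 0.011 m and horizontal distance between loupe_center and loupe_dish below 0.018 m and z of loupe_center in the frame of loupe_dish between 0.016 and 0.022 m and angle between loupe_center's own z axis and vertical below 0.08 rad and distance of stone_cup_center from where it was at the start of the episode below 0.02 m and linear speed of each of punch_1, punch_2, carton_long, carton_short, loupe below 0.02 m/s); the robot touches nothing.
It fails at once if the silver cup is pushed away from its place (20 mm) (distance of stone_cup_center from where it was at the start of the episode above 0.02 m).
It also fails if it takes over 88 s, if anything falls off the work surface, if the arm or the gripper's body presses on something with over 40 N, if the wrist force passes 120 N, or if a joint passes its speed limit or range.

## Working session

There is one attempt and no reset: what is moved stays moved. The work goes in short steps, Python scripts to look and compute and a tool call to move; the robot and the scene stay as the last step left them, time stands still between calls to the robot, and variables do not carry over. Pictures are saved under pics/ and viewed, at most 14 in all, crops included, and the job is handed in when it is done.

Besides the shell and the picture viewer there is one more tool, called after "Request:" by a JSON object that holds its "api" and its "payload", one argument or row to a line. jog_arm: Moves the arm, as the interface text tells. Its arguments: {"type":"object","properties":{"series":{"type":"array"},"fingers":{"type":"number"},"newtons":{"type":"number"}},"required":["series"]}

```bash
mkdir -p pics; cat > h.py <<'E'
import numpy as np, cv2
from rig import get_obs, eyes, workorder, models
def ray(p,uv):
    uv=np.atleast_2d(np.asarray(uv,float)); K=p["mtx"]
    d=np.c_[(uv[:,0]-K[0,2])/K[0,0],(uv[:,1]-K[1,2])/K[1,1]]
    s=d.copy()
    for _ in range(20): s=d/(1+p["k1"]*(s**2).sum(1,keepdims=True))
    return np.c_[s,np.ones(len(s))]
def toplane(p,uv,z):
    R=np.array(p["R"]);t=np.array(p["t"]);c=-R.T@t
    d=ray(p,uv)@R
    return c+d*((z-c[2])/d[:,2])[:,None]
def proj(p,X):
    c=np.atleast_2d(X)@np.array(p["R"]).T+np.array(p["t"]);s=c[:,:2]/c[:,2:]
    s=s*(1+p["k1"]*(s**2).sum(1,keepdims=True));K=p["mtx"]
    return np.c_[s[:,0]*K[0,0]+K[0,2],s[:,1]*K[1,1]+K[1,2]]
def save(im,n): cv2.imwrite("pics/"+n,im[:,:,::-1])
E
python3 - <<'E'
from h import *
o=get_obs();print({k:np.round(v,3) for k,v in o.items()})
for n in ("top","scene"):
    p=eyes.get_image(n);save(p["image"],n+"0.png")
    print(n,"cam",np.round(-np.array(p["R"]).T@p["t"],3))
    for th in ["punch_1_center","carton_long_center","carton_short_center","loupe_center","stone_cup_center","punch_stand","carton_tray","loupe_dish"]:
        for r in models.trace(p,th):
            m=r["pixels"];ys,xs=np.nonzero(m);c=(xs.mean(),ys.mean())
            print(th,round(r["confidence"],2),np.array(r["bbox"]).round(),np.round(c),m.sum(),toplane(p,c,0.0).round(3)[0])
E
```

```text
{'clock': np.float64(0.0), 'joint_pos': array([-1.251,  0.087,  0.175,  1.66 , -0.   ,  1.571]), 'joint_vel': array([ 0.001,  0.001,  0.   ,  0.   , -0.001, -0.001]), 'tau': array([-3.0000e-03, -5.2038e+01,  4.6481e+01,  1.6000e-02, -0.0000e+00,
       -0.0000e+00]), 'tool_pos': array([ 0.173, -0.522,  0.231]), 'eef_rot': array([-3.14,  0.  ,  0.32]), 'contact_force': array([0.312, 0.636, 0.064]), 'moment': array([-0.064, -0.06 ,  0.004]), 'grip_force': np.float64(0.0), 'width': np.float64(1.001)}
top cam [ 0.386 -0.018  0.901]
punch_1_center 0.65 [244. 205. 255. 219.] [248. 211.] 103 [0.525 0.043 0.   ]
carton_long_center 0.56 [239. 244. 262. 273.] [250. 258.] 333 [0.434 0.037 0.   ]
carton_short_center 0.67 [201. 243. 214. 262.] [207. 252.] 267 [0.446 0.12  0.   ]
loupe_center 0.76 [280. 196. 304. 220.] [289. 208.] 375 [ 0.531 -0.038  0.   ]
loupe_center 0.65 [288. 291. 318. 320.] [302. 304.] 769 [ 0.347 -0.062  0.   ]
loupe_center 0.64 [310. 161. 319. 177.] [314. 167.] 128 [ 0.614 -0.088  0.   ]
stone_cup_center 0.6 [282. 247. 295. 258.] [288. 252.] 76 [ 0.445 -0.035  0.   ]
stone
[... 573 characters left out ...]

carton_short_center 0.77 [268. 282. 298. 300.] [284. 290.] 307 [0.448 0.111 0.   ]
loupe_center 0.9 [274. 219. 296. 240.] [284. 228.] 334 [ 0.541 -0.064  0.   ]
loupe_center 0.74 [362. 227. 389. 258.] [374. 242.] 742 [ 0.358 -0.099  0.   ]
loupe_center 0.52 [255. 202. 266. 220.] [261. 211.] 142 [ 0.62  -0.104  0.   ]
punch_stand 0.59 [165. 232. 229. 273.] [195. 251.] 1630 [0.653 0.092 0.   ]
punch_stand 0.32 [294. 260. 328. 277.] [311. 266.] 364 [0.435 0.03  0.   ]
carton_tray 0.64 [189. 220. 254. 254.] [223. 234.] 1141 [0.64  0.016 0.   ]
loupe_dish 0.84 [315. 213. 349. 232.] [331. 222.] 505 [ 0.463 -0.13   0.   ]
loupe_dish 0.58 [215. 194. 245. 208.] [231. 200.] 389 [ 0.706 -0.114  0.   ]
```

```bash
python3 - <<'E'
import cv2
a=cv2.imread("pics/top0.png")[100:340,170:370];cv2.imwrite("pics/topz.png",cv2.resize(a,None,fx=2.5*1,fy=2.5,interpolation=cv2.INTER_CUBIC))
a=cv2.imread("pics/scene0.png")[180:320,150:410];cv2.imwrite("pics/scenez.png",cv2.resize(a,None,fx=3,fy=3,interpolation=cv2.INTER_CUBIC))
E
```

```text
(no output)
```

View pics/topz.png

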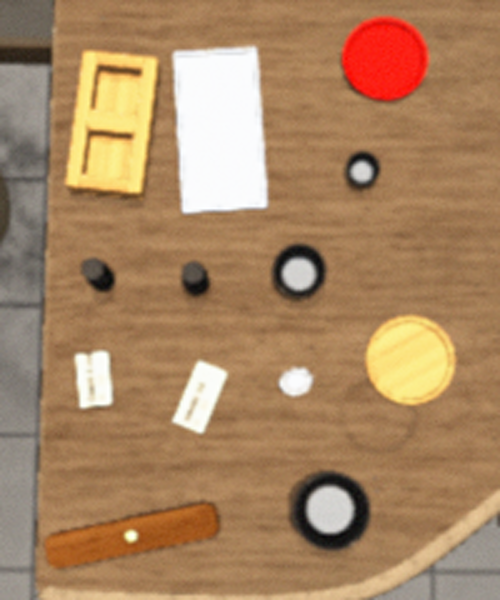

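View pics/scenez.png

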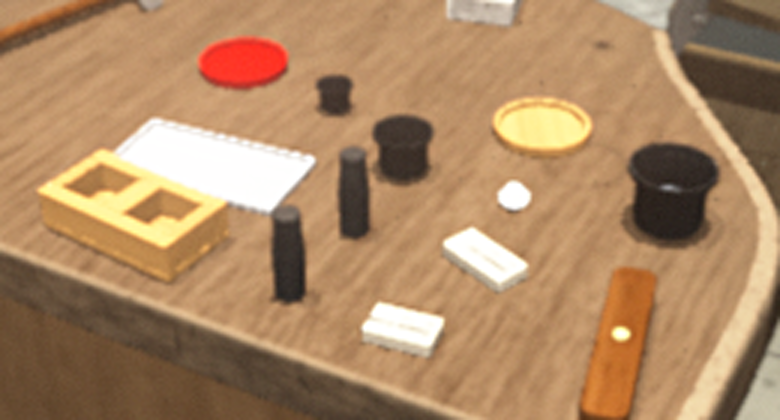

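The scene matches the networks. Loupe candidates in the top picture are small (314,167), middle (290,208) and large (302,304). The middle one fits the job. The red dish at (323,124) is the decoy, and the wooden one is at (333,244). Next I move over the things for a closer wrist view.

Request:
{"api": "jog_arm", "payload": {
  "series": [
    [[1.5, 2.6, 0.5], -1],
    [[3, 5.2, 1], -2],
    [[4.5, 7.8, 1.5], -3],
    [[6, 10.4, 2], -4],
    [[7.5, 13, 2.5], -5],
    [[9, 15.6, 3], -6],
    [[10.5, 18.2, 3.5], -7],
    [[12, 20.8, 4], -8],
    [[13.5, 23.4, 4.5], -9],
    [[15, 26, 5], -9.2]
  ],
  "fingers": 1
}}

```text
clock: 1.73
tool_pos: [0.3233, -0.2608, 0.2817]
eef_rot: [3.141, -0.0, 0.158]
contact_force: [-0.5, -0.8, 0.5]
width: 1.003
grip_force: 0.0
```

Request:
{"api": "jog_arm", "payload": {
  "series": [
    [[1.5, 3, 0.5], -1],
    [[3, 6, 1], -2],
    [[4.5, 9, 1.5], -3],
    [[6, 12, 2], -4],
    [[7.5, 15, 2.5], -5],
    [[9, 18, 3], -6],
    [[10.5, 21, 3.5], -7],
    [[12, 24, 4], -8],
    [[13.5, 27, 4.5], -9],
    [[13.5, 28, 5], -9.2]
  ]
}}

```text
clock: 2.57
tool_pos: [0.4597, 0.0108, 0.3306]
eef_rot: [-3.133, 0.001, 0.021]
contact_force: [0.7, -0.0, 0.3]
width: 1.0
grip_force: 0.0
```

```bash
cat >> h.py <<'E'
from scipy.spatial.transform import Rotation as Ro
def wrist():
    o=get_obs();p=dict(eyes.get_image("wrist"));M=np.array(p["mount"])
    T=np.eye(4);T[:3,:3]=Ro.from_euler("xyz",o["eef_rot"]).as_matrix();T[:3,3]=o["tool_pos"]
    C=T@M;p["R"]=C[:3,:3].T;p["t"]=-C[:3,:3].T@C[:3,3];return p,o
E
python3 - <<'E'
from h import *
p,o=wrist();save(p["image"],"w1.png");print(o["clock"],o["tool_pos"].round(4),o["eef_rot"].round(3),-p["R"].T@p["t"],p["R"][2])
for th in ["punch_1_center","carton_long_center","carton_short_center","loupe_center","stone_cup_center","punch_stand","carton_tray","loupe_dish"]:
    for r in models.trace(p,th):
        m=r["pixels"];ys,xs=np.nonzero(m);c=(xs.mean(),ys.mean())
        print(th,round(r["confidence"],2),np.array(r["bbox"]).round(),np.round(c),m.sum(),toplane(p,c,0.0).round(3)[0])
E
```

```text
2.5667 [0.4597 0.0108 0.3306] [-3.133e+00  1.000e-03  2.100e-02] [0.54154921 0.01166413 0.47266011] [-0.31742426  0.00301856 -0.94827882]
punch_1_center 0.6 [258. 101. 272. 114.] [264. 107.] 221 [0.52  0.043 0.   ]
carton_long_center 0.6 [255. 152. 279. 187.] [267. 172.] 610 [0.432 0.038 0.   ]
carton_short_center 0.84 [196. 146. 218. 175.] [208. 161.] 496 [0.446 0.12  0.   ]
loupe_center 0.8 [360.  25. 383.  45.] [371.  36.] 421 [ 0.612 -0.09   0.   ]
loupe_center 0.57 [319. 217. 361. 260.] [338. 238.] 1373 [ 0.336 -0.066  0.   ]
loupe_center 0.56 [310.  88. 344. 116.] [328. 102.] 885 [ 0.528 -0.041  0.   ]
stone_cup_center 0.54 [315. 154. 328. 175.] [321. 164.] 212 [ 0.445 -0.035  0.   ]
punch_stand 0.88 [180.   0. 238.  52.] [209.  24.] 2577 [0.621 0.113 0.   ]
carton_tray 0.68 [361. 132. 413. 181.] [386. 154.] 1956 [ 0.462 -0.124  0.   ]
carton_tray 0.67 [251.   0. 311.  65.] [280.  29.] 3170 [0.616 0.023 0.   ]
loupe_dish 0.95 [361. 133. 414. 181.] [386. 154.] 1951 [ 0.462 -0.124  0.   ]
loupe_dish 0.19 [179.   0. 238.  54.] [209.  24.] 2562 [0.621 0.112 0.   ]
```

View pics/w1.png

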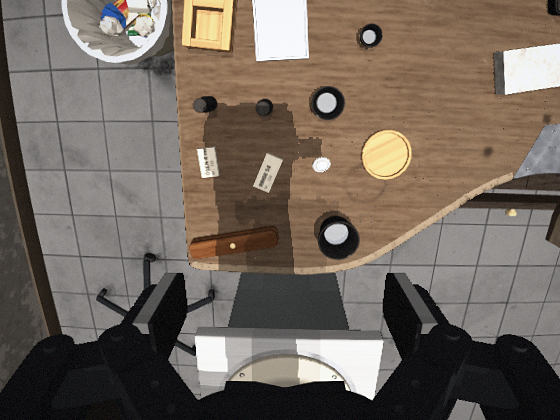

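The wrist picture shows the punches at (204,104) and (264,107), the loupe at (327,102), cartons at (207,161) and (267,172), the cup at (321,164) and the dish at (386,154). Block and tray are cut off at the top, so I move forward and fit silhouettes across the views.

Request:
{"api": "jog_arm", "payload": {
  "series": [
    [[2, 0, 0], 0],
    [[4, 0, 0], 0],
    [[6, 0, 0], 0],
    [[8, 0, 0], 0],
    [[9, 0, 0], 0],
    [[9, 0, 0], 0],
    [[9, 0, 0], 0],
    [[9, 0, 0], 0],
    [[9, 0, 0], 0],
    [[9, 0, 0], 0]
  ]
}}

```text
clock: 3.85
tool_pos: [0.5474, 0.0073, 0.3319]
eef_rot: [-3.134, -0.001, 0.012]
contact_force: [0.5, 0.5, 0.1]
width: 0.999
grip_force: 0.0
```

```bash
cat >> h.py <<'E'
from scipy.optimize import minimize
def box(a,b,h): return np.array([[x,y,z] for x in(-a/2,a/2) for y in(-b/2,b/2) for z in(0,h)])
def cyl(d0,d1,h):
    t=np.linspace(0,2*np.pi,40);return np.vstack([np.c_[d/2*np.cos(t),d/2*np.sin(t),0*t+z] for d,z in((d0,0),(d1,h))])
S=8
def rend(p,pts):
    q=cv2.convexHull((proj(p,pts)*S*1.0).astype(np.float32))[:,0]
    return q
def cost(v,pts,views,z0=0):
    c,s=np.cos(v[2]),np.sin(v[2]);X=pts@np.array([[c,s,0],[-s,c,0],[0,0,1]])+[v[0],v[1],z0]
    e=0
    for p,m in views:
        q=rend(p,X); im=np.zeros((420,560),np.uint8)
        # antialiased through supersampled crop
        ys,xs=np.nonzero(m);l,t=int(min(xs.min(),q[:,0].min()/S))-2,int(min(ys.min(),q[:,1].min()/S))-2
        r,b=int(max(xs.max(),q[:,0].max()/S))+3,int(max(ys.max(),q[:,1].max()/S))+3
        l=max(l,0);t=max(t,0);r=min(r,560);b=min(b,420)
        im=np.zeros(((b-t)*S,(r-l)*S),np.uint8);cv2.fillConvexPoly(im,(q-[l*S,t*S]+S/2).round().astype(np.int32),1)
        M=cv2.resize(m[t:b,l:r].astype(np.uint8),None,fx=S,fy=S,interpolation=cv2.INTER_NEAREST)
        e+=(im!=M).sum()/max(M.sum(),1)
    return e/len(views)
def fit(v0,pts,views,yaw=True,z0=0):
    best=None
    for y in ([v0[2]] if not yaw else v0[2]+np.array([-.6,-.3,0,.3,.6])):
        s=np.array([[0,0,0],[.008,0,0],[0,.008,0],[0,0,.2]])+[v0[0],v0[1],y]
        if yaw: f=lambda v:cost(v,pts,views,z0)
        else: s=s[:3,:2]; f=lambda v:cost([*v,y],pts,views,z0)
        r=minimize(f,s[0],method="Nelder-Mead",options=dict(initial_simplex=s,xatol=1e-4,fatol=1e-4,maxiter=200))
        if best is None or r.fun<best.fun: best=r
    return best.x,best.fun
THINGS=dict(punch_1_center=(cyl(.02,.02,.06),0),carton_long_center=(box(.024,.05,.01),1),carton_short_center=(box(.024,.04,.01),1),loupe_center=(cyl(.031,.041,.03),0),
 stone_cup_center=(cyl(.022,.022,.011),0),punch_stand=(box(.108,.058,.028),1),carton_tray=(box(.13,.066,.006),1),loupe_dish=(cyl(.068,.068,.009),0))
def masks(p,th,xy,tol=.05,h=0.01):
    out=[(np.linalg.norm(toplane(p,np.array(np.nonzero(r["pixels"]))[::-1].mean(1),h)[0,:2]-xy),r) for r in models.trace(p,th)]
    out=[a for a in out if a[0]<tol and a[1]["confidence"]>.3]
    return min(out,key=lambda a:a[0])[1]["pixels"] if out else None
E
cat > m.py <<'E'
from h import *
G=[("punch_1_center",.52,.043,0,.03),("punch_1_center",.52,.113,0,.03),("carton_long_center",.434,.037,-.5,.01),("carton_short_center",.446,.118,.0,.01),("loupe_center",.53,-.038,0,.02),("stone_cup_center",.445,-.035,0,.01),("punch_stand",.645,.108,1.5,.02),("carton_tray",.642,.024,1.6,0),("loupe_dish",.46,-.124,0,0)]
w,o=wrist();save(w["image"],"w2.png")
P=dict(top=eyes.get_image("top"),scene=eyes.get_image("scene"),wrist=w)
print(o["clock"],o["tool_pos"].round(4),o["eef_rot"].round(3))
for th,x,y,yaw,h in G:
    V={k:masks(p,th,np.array([x,y]),h=h) for k,p in P.items()};V={k:m for k,m in V.items() if m is not None}
    pts,yw=THINGS[th]
    print(th,x,y)
    for ks in [list(V)]+[[k] for k in V]:
        X,f=fit((x,y,yaw),pts,[(P[k],V[k]) for k in ks],yw)
        print("   ",ks,X.round(4),round(f,3))
E
python3 m.py
```

```text
3.85 [0.5474 0.0073 0.3319] [-3.134e+00 -1.000e-03  1.200e-02]
punch_1_center 0.52 0.043
    ['scene', 'wrist'] [0.5209 0.0415] 0.239
    ['scene'] [0.5219 0.0386] 0.267
    ['wrist'] [0.5231 0.041 ] 0.188
punch_1_center 0.52 0.113Traceback (most recent call last):
  File "m.py", line 11, in <module>
    X,f=fit((x,y,yaw),pts,[(P[k],V[k]) for k in ks],yw)
        ~~~^^^^^^^^^^^^^^^^^^^^^^^^^^^^^^^^^^^^^^^^^^^^
  File "h.py", line 50, in fit
    r=minimize(f,s[0],method="Nelder-Mead",options=dict(initial_simplex=s,xatol=1e-4,fatol=1e-4,maxiter=200))
    res = _minimize_neldermead(fun, x0, args, callback, bounds=bounds,
                               **options)
    fsim[k] = func(sim[k])
              ~~~~^^^^^^^^
    fx = function(np.copy(x), *(wrapper_args + args))
  File "h.py", line 49, in <lambda>
    else: s=s[:3,:2]; f=lambda v:cost([*v,y],pts,views,z0)
                                 ~~~~^^^^^^^^^^^^^^^^^^^^^
  File "h.py", line 43, in cost
    return e/len(views)
           ~^~~~~~~~~~~
ZeroDivisionError: division by zero
```

View pics/w2.png

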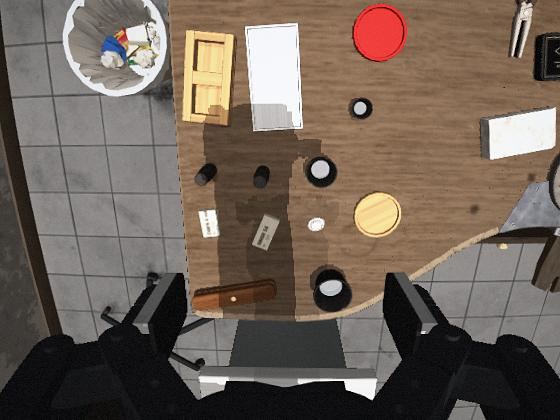

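```bash
cat > ed.py <<'E'
s=open("m.py").read()
s=s.replace("    pts,yw=THINGS[th]\n","""    pts,yw=THINGS[th]
    if th[:5]=="punch" and th[-1]=="r":
        for k,p in P.items():
            q=rend(p,pts+[x,y,0])/S;l,t=q.min(0).astype(int)-6;r,b=q.max(0).astype(int)+7
            z=np.zeros((420,560),np.uint8);z[t:b,l:r]=p["image"][t:b,l:r].max(2)<62
            n,L,st,_=cv2.connectedComponentsWithStats(z);i=1+st[1:,4].argmax();V[k+"_thr"]=L==i;P_[k+"_thr"]=p
    P_.update(P)
""").replace("for th,x,y,yaw,h in G","P_={}\nfor th,x,y,yaw,h in G").replace("(P[k],V[k])","(P_[k],V[k])").replace("for ks in","if V:\n     for ks in")
open("m.py","w").write(s)
E
python3 ed.py; python3 m.py
```

```text
4.3 [0.548  0.0074 0.3313] [-3.134  0.     0.012]Traceback (most recent call last):
  File "m.py", line 14, in <module>
    n,L,st,_=cv2.connectedComponentsWithStats(z);i=1+st[1:,4].argmax();V[k+"_thr"]=L==i;P_[k+"_thr"]=p
                                                     ~~~~~~~~~~~~~~~^^
ValueError: attempt to get argmax of an empty sequence
```

```bash
sed -i 's/n,L,st,_=cv2.conn/if z.sum()<40: print(k,"dark",p["image"][t:b,l:r].max(2).min()); continue\n            n,L,st,_=cv2.conn/' m.py; python3 m.py
```

```text
4.6 [0.5481 0.0074 0.3313] [-3.134  0.     0.012]
top dark 179
punch_1_center 0.52 0.043
    ['scene', 'wrist', 'scene_thr', 'wrist_thr'] [0.521  0.0409] 0.51
    ['scene'] [0.5212 0.0382] 0.148
    ['wrist'] [0.5234 0.0405] 0.224
    ['scene_thr'] [0.5218 0.0367] 1.381
    ['wrist_thr'] [0.5233 0.0407] 0.204
top dark 180
punch_1_center 0.52 0.113
    ['scene_thr', 'wrist_thr'] [0.5252 0.112 ] 0.719
    ['scene_thr'] [0.5244 0.1109] 0.672
    ['wrist_thr'] [0.5301 0.1071] 0.71
carton_long_center 0.434 0.037
    ['scene', 'wrist'] [0.4327 0.0376 1.1818] 0.131
    ['scene'] [0.4324 0.0355 1.1265] 0.168
    ['wrist'] [0.4329 0.0377 1.1862] 0.053
carton_short_center 0.446 0.118
    ['scene', 'wrist'] [ 0.4459  0.1181 -1.4425] 0.103
    ['scene'] [ 0.4454  0.1175 -1.4273] 0.102
    ['wrist'] [ 0.4468  0.1183 -1.4521] 0.082
loupe_center 0.53 -0.038
    ['scene', 'wrist'] [ 0.528  -0.0373] 0.075
    ['scene'] [ 0.5278 -0.0393] 0.056
    ['wrist'] [ 0.5285 -0.037 ] 0.04
stone_cup_center 0.445 -0.035
    ['scene', 'wrist'] [ 0.446  -0.0349] 0.813
    ['scene'] [ 0.4458 -0.0401] 1.287
    ['wrist'] [ 0.4463 -0.0347] 0.311
punch_stand 0.645 0.108
    ['scene', 'wrist'] [0.6436 0.1069 3.0492] 0.041
    ['scene'] [0.6433 0.1058 3.0303] 0.05
    ['wrist'] [ 0.6438  0.1071 -0.097 ] 0.022
carton_tray 0.642 0.024
    ['scene', 'wrist'] [0.6443 0.0245 0.0581] 0.111
    ['scene'] [0.6442 0.0186 3.0889] 0.152
    ['wrist'] [0.6445 0.0252 0.0657] 0.029
loupe_dish 0.46 -0.124
    ['scene', 'wrist'] [ 0.4613 -0.1232] 0.064
    ['scene'] [ 0.4611 -0.124 ] 0.054
    ['wrist'] [ 0.4618 -0.1226] 0.064
```

```bash
cat > c.py <<'E'
from h import *
p,o=wrist();im=p["image"];save(im,"w3.png")
cv2.imwrite("pics/w3z.png",cv2.resize(im[90:320,180:380][:,:,::-1],None,fx=2.6,fy=2.6,interpolation=cv2.INTER_CUBIC))
for x,y in((.523,.041),(.523,.112)):
    q=rend(p,THINGS["punch_1_center"][0]+[x,y,0])/S;l,t=q.min(0).astype(int)-6;r,b=q.max(0).astype(int)+7
    z=np.zeros((420,560),np.uint8);z[t:b,l:r]=cv2.cvtColor(im,cv2.COLOR_RGB2GRAY)[t:b,l:r]<38
    n,L,st,ce=cv2.connectedComponentsWithStats(z);i=1+st[1:,4].argmax()
    print(st[i],ce[i],toplane(p,ce[i],.03),fit((x,y,0),THINGS["punch_1_center"][0],[(p,L==i)],0))
E
python3 c.py
```

```text
[254 166  16  18 164] [262.37804878 172.90243902] [[0.52679202 0.03936616 0.03      ]] (array([0.52893998, 0.03865336]), np.float64(1.161108993902439))
[198 164  19  19 206] [208.48058252 171.38834951] [[0.52801436 0.10983944 0.03      ]] (array([0.5310452 , 0.10652591]), np.float64(0.9518355582524272))
```

View pics/w3z.png

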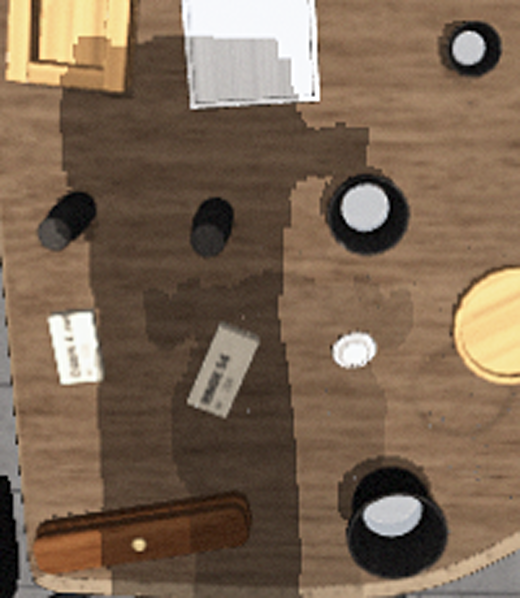

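The crop confirms the middle loupe at (367,214), between the small one at (470,47) and the large one at (397,520). The punch tops are at crop (54,232) and (208,240).

```bash
python3 - <<'E'
from h import *
p,o=wrist()
for c in((55,231),(209,239)): print(toplane(p,np.array(c)/2.6-.3+[180,90],.06))
print(toplane(p,np.array((81,209))/2.6-.3+[180,90],.0), o["clock"],o["tool_pos"])
E
```

```text
[[0.52582896 0.11290773 0.06      ]]
[[0.52282185 0.04015025 0.06      ]]
[[0.52300478 0.11335951 0.        ]] 6.15 [0.54803556 0.0074135  0.3312973 ]
```

Request:
{"api": "jog_arm", "payload": {
  "series": [
    [[-0.3, 1.4, -2.8], -0.1],
    [[-0.6, 2.8, -5.6], -0.2],
    [[-0.9, 4.2, -8.4], -0.3],
    [[-1.2, 5.6, -11.2], -0.4],
    [[-1.5, 7, -14], -0.5],
    [[-1.8, 8.4, -16.8], -0.6],
    [[-2.1, 9.8, -19.6], -0.7],
    [[-2.35, 10.55, -21.5], -0.7],
    [[-2.35, 10.55, -22], -0.7],
    [[-2.35, 10.55, -22], -0.7]
  ],
  "fingers": 0.65,
  "newtons": 40
}}

```text
clock: 7.03
tool_pos: [0.5279, 0.0415, 0.1144]
eef_rot: [-3.104, 0.003, 0.059]
contact_force: [-0.1, 0.5, -0.1]
width: 0.649
grip_force: 0.0
```

```bash
python3 - <<'E'
from h import *
p,o=wrist();save(p["image"][150:420],"w4.png");print(o["tool_pos"],o["eef_rot"],proj(p,[[.5245,.113,.06],o["tool_pos"]])-[0,150])
E
```

```text
[0.52789352 0.04146555 0.11439391] [-3.10395675  0.00338143  0.05912027] [[173.6168752   77.98373534]
 [285.88315872 126.70323073]]
```

View pics/w4.png

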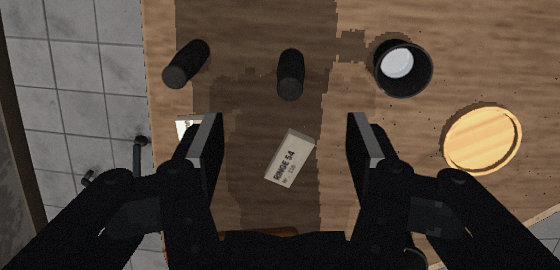

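```bash
python3 - <<'E'
from h import *
o=get_obs();print(o["joint_pos"],o["joint_vel"],o["clock"],o["eef_rot"],o["tool_pos"])
E
```

```text
[ 0.05849756  0.0292104  -0.11094544  1.43447677  0.03779452  3.14058918] [-0.00121249 -0.00218465  0.04342986  0.03749194 -0.00473921  0.00047649] 7.0833 [-3.1037943   0.00379836  0.05950033] [0.52784417 0.04170019 0.11409846]
```

Joint 6 is at its limit (yaw must be ≥ joint 1), so I turn +30°.

Request:
{"api": "jog_arm", "payload": {
  "series": [
    [[0, 0, 0], 6],
    [[0, 0, 0], 12],
    [[0, 0, 0], 18],
    [[0, 0, 0], 24],
    [[0, 0, 0], 30],
    [[0, 0, 0], 30],
    [[0, 0, 0], 30],
    [[0, 0, 0], 30],
    [[0, 0, 0], 30],
    [[0, 0, 0], 30]
  ]
}}

```text
clock: 7.92
tool_pos: [0.5289, 0.0415, 0.1166]
eef_rot: [-3.104, 0.001, 0.581]
contact_force: [-1.1, 0.1, 1.0]
width: 0.648
grip_force: 0.0
```

Request:
{"api": "jog_arm", "payload": {
  "series": [
    [[-0.1, 2, 0], 0],
    [[-0.3, 4, 0], 0],
    [[-0.45, 6, 0], 0],
    [[-0.45, 7.15, 0], 0],
    [[-0.45, 7.15, 0], 0],
    [[-0.45, 7.15, 0], 0],
    [[-0.45, 7.15, 0], 0],
    [[-0.45, 7.15, -1.5], 0],
    [[-0.45, 7.15, -3], 0],
    [[-0.45, 7.15, -3], 0]
  ]
}}

```text
clock: 8.75
tool_pos: [0.5232, 0.1118, 0.0838]
eef_rot: [-3.103, 0.004, 0.581]
contact_force: [0.2, 0.8, -1.1]
width: 0.649
grip_force: 0.0
```

```bash
python3 - <<'E'
from h import *
p,o=wrist();save(p["image"][150:420],"w5.png");print(o["tool_pos"],o["eef_rot"],proj(p,[[.5245,.113,.06],[.5245,.113,.0]])-[0,150])
E
```

```text
[0.52323311 0.11182555 0.08375017] [-3.10279475  0.00441181  0.58143905] [[286.50965128 101.22348403]
 [289.52446597  62.57006058]]
```

View pics/w5.png

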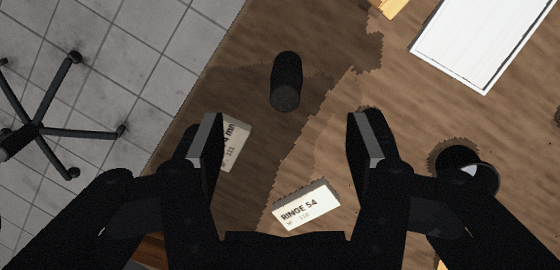

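The punch top shows at (286,97) against the predicted (286,101), so it's aligned. I descend, grip and lift.

Request:
{"api": "jog_arm", "payload": {
  "series": [
    [[0.1, 0.1, -1.5], 0],
    [[0.1, 0.1, -3], 0],
    [[0.1, 0.1, -4.5], 0],
    [[0.1, 0.1, -5.2], 0],
    [[0.1, 0.1, -5.2], 0],
    [[0.1, 0.1, -5.2], 0],
    [[0.1, 0.1, -5.2], 0],
    [[0.1, 0.1, -5.2], 0],
    [[0.1, 0.1, -5.2], 0],
    [[0.1, 0.1, -5.2], 0]
  ]
}}

```text
clock: 9.63
tool_pos: [0.5257, 0.114, 0.035]
eef_rot: [-3.104, 0.0, 0.583]
contact_force: [-0.4, 0.2, -0.3]
width: 0.65
grip_force: 0.0
```

Request:
{"api": "jog_arm", "payload": {
  "series": [
    [[0, 0, 0], 0],
    [[0, 0, 0], 0],
    [[0, 0, 0], 0],
    [[0, 0, 0], 0],
    [[0, 0, 0], 0],
    [[0, 0, 0], 0],
    [[0, 0, 0], 0],
    [[0, 0, 2], 0],
    [[0, 0, 4], 0],
    [[0, 0, 6], 0]
  ],
  "fingers": 0
}}

```text
clock: 10.47
tool_pos: [0.5248, 0.114, 0.0945]
eef_rot: [-3.103, 0.002, 0.583]
contact_force: [-0.2, -0.1, -0.0]
width: 0.218
grip_force: 39.2
```

Request:
{"api": "jog_arm", "payload": {
  "series": [
    [[2.9, -0.2, 0], 0],
    [[5.8, -0.4, 0], 0],
    [[8.7, -0.6, 0], 0],
    [[11.6, -0.8, 0], 0],
    [[13.5, -0.95, 0], 0],
    [[14.5, -0.95, 0], 0],
    [[14.5, -0.95, 0], 0],
    [[14.5, -0.95, 0], 0],
    [[14.5, -0.95, -0.5], 0],
    [[14.5, -0.95, -1], 0]
  ]
}}

```text
clock: 11.3
tool_pos: [0.6698, 0.1046, 0.0844]
eef_rot: [-3.104, 0.001, 0.583]
contact_force: [0.3, 0.3, -0.7]
width: 0.215
grip_force: 39.3
```

```bash
python3 - <<'E'
from h import *
p,o=wrist();save(p["image"][100:420],"w6.png");print(o["tool_pos"],o["eef_rot"])
c,s=np.cos(-.097),np.sin(-.097)
W=np.array([[26+a,b,28] for a,b in((-18,-18),(18,-18),(18,18),(-18,18))])/1000@np.array([[c,s,0],[-s,c,0],[0,0,1]])+[.6438,.1071,0]
print(proj(p,W)-[0,100])
E
```

```text
[0.66983698 0.10464292 0.08438077] [-3.10410135e+00  5.86651958e-04  5.82931108e-01]
[[292.68547612 167.57547043]
 [330.1520448  127.31151029]
 [284.22729662  91.08867673]
 [247.75434565 134.21859049]]
```

View pics/w6.png

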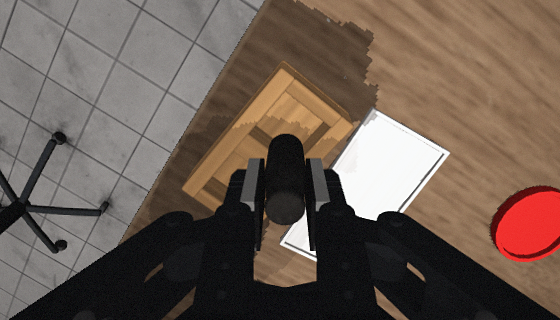

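The well corners at (284,91) and (330,127) match the picture. I lower the punch and release it.

Request:
{"api": "jog_arm", "payload": {
  "series": [
    [[0, 0, -1], 0],
    [[0, 0, -2], 0],
    [[0, 0, -3], 0],
    [[0, 0, -3.6], 0],
    [[0, 0, -4], 0],
    [[0, 0, -4.3], 0],
    [[0, 0, -4.3], 0],
    [[0, 0, -4.3], 0],
    [[0, 0, -4.3], 0],
    [[0, 0, -4.3], 0]
  ]
}}

```text
clock: 12.18
tool_pos: [0.6706, 0.1045, 0.0416]
eef_rot: [-3.104, 0.0, 0.583]
contact_force: [0.3, 0.4, -0.2]
width: 0.218
grip_force: 39.3
```

Request:
{"api": "jog_arm", "payload": {
  "series": [
    [[0, 0, 0], 0],
    [[0, 0, 0], 0],
    [[0, 0, 0], 0],
    [[0, 0, 0], 0],
    [[0, 0, 0], 0],
    [[0, 0, 1], 0],
    [[0, 0, 2.5], 0],
    [[0, 0, 4.5], 0],
    [[0, 0, 7], 0],
    [[0, 0, 9.5], 0]
  ],
  "fingers": 0.55
}}

```text
clock: 13.02
tool_pos: [0.6701, 0.1044, 0.1379]
eef_rot: [-3.104, 0.001, 0.583]
contact_force: [0.1, 0.2, 0.5]
width: 0.551
grip_force: 0.0
```

Request:
{"api": "jog_arm", "payload": {
  "series": [
    [[-2.5, -1.1, 0], 0],
    [[-5, -2.2, 0], 0],
    [[-7.5, -3.3, 0], 0],
    [[-10, -4.4, 0], 0],
    [[-12.5, -5.5, -0.5], 0],
    [[-14.7, -6.4, -1], 0],
    [[-14.7, -6.4, -2], 0],
    [[-14.7, -6.4, -3], 0],
    [[-14.7, -6.4, -4], 0],
    [[-14.7, -6.4, -5], 0]
  ]
}}

```text
clock: 13.85
tool_pos: [0.5241, 0.0408, 0.0856]
eef_rot: [-3.104, 0.001, 0.583]
contact_force: [0.6, -0.1, 0.9]
width: 0.551
grip_force: 0.0
```

```bash
python3 - <<'E'
from h import *
p,o=wrist();save(p["image"][50:420],"w7.png");print(o["tool_pos"],o["eef_rot"],proj(p,[[.523,.0405,.06],[.523,.0405,.0]])-[0,50])
E
```

```text
[0.52405027 0.0407511  0.08559223] [-3.10411131e+00  5.94489380e-04  5.82905682e-01] [[286.40257435 204.47812787]
 [289.29421532 165.80454019]]
```

View pics/w7.png

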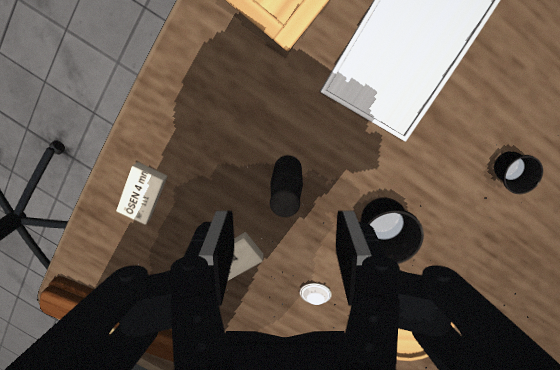

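The punch top at (286,202) matches the prediction.

Request:
{"api": "jog_arm", "payload": {
  "series": [
    [[0, 0, -1.5], 0],
    [[0, 0, -3], 0],
    [[0, 0, -4.5], 0],
    [[0, 0, -5.05], 0],
    [[0, 0, -5.05], 0],
    [[0, 0, -5.05], 0],
    [[0, 0, -5.05], 0],
    [[0, 0, -5.05], 0],
    [[0, 0, -5.05], 0],
    [[0, 0, -5.05], 0]
  ]
}}

```text
clock: 14.73
tool_pos: [0.5237, 0.0405, 0.0365]
eef_rot: [-3.105, 0.0, 0.583]
contact_force: [0.1, -0.3, 0.5]
width: 0.544
grip_force: 0.0
```

Request:
{"api": "jog_arm", "payload": {
  "series": [
    [[0, 0, 0], 0],
    [[0, 0, 0], 0],
    [[0, 0, 0], 0],
    [[0, 0, 0], 0],
    [[0, 0, 0], 0],
    [[0, 0, 0], 0],
    [[0, 0, 0], 0],
    [[0, 0, 2], 0],
    [[0, 0, 4], 0],
    [[0, 0, 6], 0]
  ],
  "fingers": 0
}}

```text
clock: 15.57
tool_pos: [0.5228, 0.0405, 0.0959]
eef_rot: [-3.103, 0.002, 0.583]
contact_force: [0.5, 0.6, 0.6]
width: 0.22
grip_force: 39.2
```

Request:
{"api": "jog_arm", "payload": {
  "series": [
    [[2.2, 1.7, 0], 0],
    [[4.4, 3.4, 0], 0],
    [[6.6, 5.1, 0], 0],
    [[8.4, 6.4, 0], 0],
    [[9.4, 6.9, 0], 0],
    [[9.4, 6.9, 0], 0],
    [[9.4, 6.9, 0], 0],
    [[9.4, 6.9, -0.5], 0],
    [[9.4, 6.9, -1], 0],
    [[9.4, 6.9, -1], 0]
  ]
}}

```text
clock: 16.4
tool_pos: [0.6163, 0.1089, 0.0846]
eef_rot: [-3.103, 0.002, 0.582]
contact_force: [-0.4, -0.1, -1.5]
width: 0.217
grip_force: 39.2
```

Next I place it at TCP z ≈ 0.043.

Request:
{"api": "jog_arm", "payload": {
  "series": [
    [[0.1, 0, -1], 0],
    [[0.1, 0, -2], 0],
    [[0.1, 0, -3], 0],
    [[0.1, 0, -3.6], 0],
    [[0.1, 0, -4], 0],
    [[0.1, 0, -4.2], 0],
    [[0.1, 0, -4.2], 0],
    [[0.1, 0, -4.2], 0],
    [[0.1, 0, -4.2], 0],
    [[0.1, 0, -4.2], 0]
  ]
}}

```text
clock: 17.23
tool_pos: [0.6187, 0.1095, 0.0444]
eef_rot: [-3.104, 0.0, 0.583]
contact_force: [-0.4, -0.5, -1.4]
width: 0.217
grip_force: 39.2
```

Request:
{"api": "jog_arm", "payload": {
  "series": [
    [[0, 0, 0], 0],
    [[0, 0, 0], 0],
    [[0, 0, 0], 0],
    [[0, 0, 0], 0],
    [[0, 0, 0], 0],
    [[0, 0, 1], 0],
    [[0, 0, 2.5], 0],
    [[0, 0, 4.5], 0],
    [[0, 0, 7], 0],
    [[0, 0, 9.5], 0]
  ],
  "fingers": 0.55
}}

```text
clock: 18.07
tool_pos: [0.6181, 0.1094, 0.1404]
eef_rot: [-3.104, 0.001, 0.583]
contact_force: [1.0, 1.0, -0.1]
width: 0.552
grip_force: 0.0
```

Request:
{"api": "jog_arm", "payload": {
  "series": [
    [[-1.5, -2.5, 0], 0],
    [[-3, -5, 0], 0],
    [[-4.5, -7.5, 0], 0],
    [[-6, -10, 0], 0],
    [[-7.5, -12.5, -1], 0],
    [[-8.95, -14.65, -2.5], 0],
    [[-8.95, -14.65, -4.5], 0],
    [[-8.95, -14.65, -6.5], 0],
    [[-8.95, -14.65, -6.5], 0],
    [[-8.95, -14.65, -6.5], 0]
  ],
  "fingers": 0.75
}}

```text
clock: 18.9
tool_pos: [0.5284, -0.037, 0.0741]
eef_rot: [-3.103, 0.002, 0.582]
contact_force: [0.5, -0.3, 0.1]
width: 0.752
grip_force: 0.0
```

```bash
python3 - <<'E'
from h import *
p,o=wrist();save(p["image"][50:420],"w8.png");print(o["tool_pos"],o["eef_rot"],proj(p,[[.5285,-.037,.03],[.5285,-.037,.0]])-[0,50])
for r in models.trace(p,"loupe_center"): print(r["confidence"],r["bbox"],fit((.5285,-.037,0),THINGS["loupe_center"][0],[(p,r["pixels"])],0))
E
```

```text
[ 0.52841124 -0.03703618  0.07412926] [-3.10327072e+00  1.81132330e-03  5.82487137e-01] [[288.20350311 188.41539592]
 [289.53699682 170.05003745]]
0.77 [251.7, 201.5, 321.6, 265.3] (array([ 0.52842046, -0.03716263]), np.float64(0.02363235101076398))
0.71 [408.8, 142.6, 463.4, 189.2] (array([0.233   , 0.001625]), np.float64(1.0))
0.62 [151.5, 386.0, 216.0, 417.9] (array([0.233   , 0.001625]), np.float64(1.0))
```

View pics/w8.png

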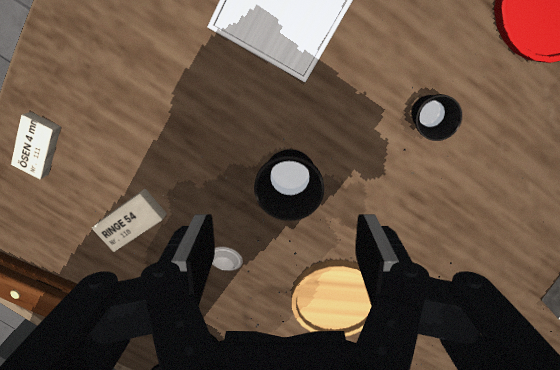

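The middle loupe is centred at (288,185), and its fit at the given size has only a 2% mismatch, so it's the right one. I go down and grip it.

Request:
{"api": "jog_arm", "payload": {
  "series": [
    [[0, 0, -1.5], 0],
    [[0, 0, -3], 0],
    [[0, 0, -4.5], 0],
    [[0, 0, -5.5], 0],
    [[0, 0, -6.2], 0],
    [[0, 0, -6.5], 0],
    [[0, 0, -6.5], 0],
    [[0, 0, -6.5], 0],
    [[0, 0, -6.5], 0],
    [[0, 0, -6.5], 0]
  ]
}}

```text
clock: 19.83
tool_pos: [0.5293, -0.0371, 0.0096]
eef_rot: [-3.105, 0.0, 0.583]
contact_force: [-0.1, -0.4, -0.6]
width: 0.746
grip_force: 0.0
```

Request:
{"api": "jog_arm", "payload": {
  "series": [
    [[0, 0, 0], 0],
    [[0, 0, 0], 0],
    [[0, 0, 0], 0],
    [[0, 0, 0], 0],
    [[0, 0, 0], 0],
    [[0, 0, 0], 0],
    [[0, 0, 0.5], 0],
    [[0, 0, 1.5], 0],
    [[0, 0, 3], 0],
    [[0, 0, 4.5], 0]
  ],
  "fingers": 0,
  "newtons": 25
}}

```text
clock: 20.67
tool_pos: [0.5286, -0.037, 0.0547]
eef_rot: [-3.104, 0.001, 0.583]
contact_force: [-0.5, 0.3, -0.1]
width: 0.445
grip_force: 25.1
```

```bash
python3 - <<'E'
from h import *
p,o=wrist();save(p["image"][50:420],"w9.png");print(o["tool_pos"],o["eef_rot"])
for r in models.trace(p,"loupe_dish"):
  if r["confidence"]>.5: print(r["confidence"],r["bbox"],fit((.4615,-.123,0),THINGS["loupe_dish"][0],[(p,r["pixels"])],0))
E
```

```text
[ 0.52859687 -0.03697334  0.05471885] [-3.10352953e+00  1.41447671e-03  5.82676231e-01]
0.97 [512.4, 1.6, 558.9, 115.3] (array([ 0.2785 , -0.07975]), np.float64(1.0))
0.63 [290.3, 328.7, 343.1, 385.9] (array([ 0.45221149, -0.11760289]), np.float64(2.145638084225901))
```

View pics/w9.png

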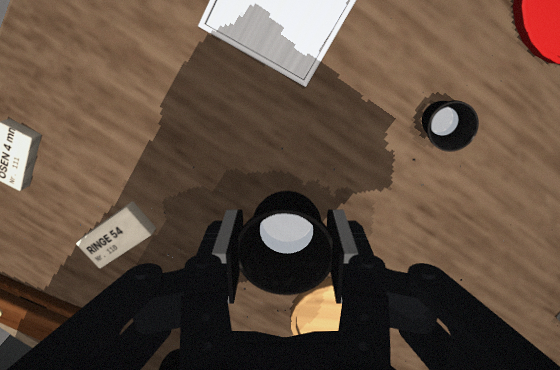

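The loupe is held upright at (287,240). I carry it to the dish.

Request:
{"api": "jog_arm", "payload": {
  "series": [
    [[-1.3, -1.7, 0], 0],
    [[-2.7, -3.4, 0], 0],
    [[-4, -5.1, 0], 0],
    [[-5.4, -6.9, 0], 0],
    [[-6.7, -8.6, 0], 0],
    [[-6.7, -8.6, 0], 0],
    [[-6.7, -8.6, 0], 0],
    [[-6.7, -8.6, -1], 0],
    [[-6.7, -8.6, -2], 0],
    [[-6.7, -8.6, -2], 0]
  ]
}}

```text
clock: 21.6
tool_pos: [0.4609, -0.1221, 0.0311]
eef_rot: [-3.101, 0.003, 0.584]
contact_force: [-0.5, 0.4, -0.8]
width: 0.445
grip_force: 25.2
```

Request:
{"api": "jog_arm", "payload": {
  "series": [
    [[0, 0, -0.5], 0],
    [[0, 0, -1], 0],
    [[0, 0, -1.5], 0],
    [[0, 0, -1.8], 0],
    [[0, 0, -2], 0],
    [[0, 0, -2], 0],
    [[0, 0, -2], 0],
    [[0, 0, -2], 0],
    [[0, 0, -2], 0],
    [[0, 0, -2], 0]
  ]
}}

```text
clock: 22.43
tool_pos: [0.462, -0.1231, 0.014]
eef_rot: [-3.104, 0.001, 0.583]
contact_force: [-0.9, -0.6, -0.9]
width: 0.442
grip_force: 25.2
```

Request:
{"api": "jog_arm", "payload": {
  "series": [
    [[0, 0, 0], 0],
    [[0, 0, 0], 0],
    [[0, 0, 0], 0],
    [[0, 0, 0], 0],
    [[0, 0, 0], 0],
    [[0, 0, 1], 0],
    [[0, 0, 3], 0],
    [[0, 0, 5], 0],
    [[0, 0, 7.5], 0],
    [[0, 0, 10], 0]
  ],
  "fingers": 0.65
}}

```text
clock: 23.27
tool_pos: [0.4616, -0.123, 0.1155]
eef_rot: [-3.104, 0.001, 0.583]
contact_force: [-0.1, 0.6, -0.2]
width: 0.652
grip_force: 0.0
```

Request:
{"api": "jog_arm", "payload": {
  "series": [
    [[0, 3, 2], 7],
    [[0, 6, 4], 14],
    [[0, 9, 6], 21],
    [[0, 12, 8], 28],
    [[0, 14, 10], 35],
    [[0, 16, 10], 42],
    [[0, 16, 10], 49],
    [[0, 16, 10], 56],
    [[0, 16, 10], 57],
    [[0, 16, 10], 57]
  ]
}}

```text
clock: 24.1
tool_pos: [0.4618, 0.0371, 0.2145]
eef_rot: [-3.105, 0.001, 1.576]
contact_force: [0.6, 0.9, -0.1]
width: 0.652
grip_force: 0.0
```

```bash
python3 - <<'E'
from h import *
p,o=wrist();save(p["image"],"w10.png");print(o["clock"],o["tool_pos"],o["eef_rot"],o["joint_pos"])
P={"w":p,"top":eyes.get_image("top"),"scene":eyes.get_image("scene")};save(P["top"]["image"],"top2.png");save(P["scene"]["image"],"scene2.png")
for th,x,y,yaw in [("carton_long_center",.433,.0377,1.186),("carton_short_center",.4468,.1183,-1.45),("carton_tray",.644,.025,.066),("loupe_center",.4615,-.123,0),("loupe_dish",.4615,-.123,0),("stone_cup_center",.446,-.035,0)]:
  for k,q in P.items():
    m=masks(q,th,np.array([x,y]))
    if m is not None: print(th,k,fit((x,y,yaw),THINGS[th][0],[(q,m)],THINGS[th][1],z0=.004 if th[0:3]=="lou" and th[-1]=="r" else 0))
E
```

```text
24.1 [0.46184497 0.03706949 0.21445123] [-3.10452451e+00  9.02012837e-04  1.57556387e+00] [ 0.07895554 -0.08760528 -0.03182543  1.66360922  0.00184795  1.64496682]
carton_long_center w (array([0.43296423, 0.03712103, 1.18756396]), np.float64(0.064453125))
carton_long_center scene (array([0.43308069, 0.03556016, 1.16309255]), np.float64(0.06709013353115727))
carton_short_center w (array([ 0.44614731,  0.11863783, -1.44908558]), np.float64(0.07004049806576403))
carton_short_center scene (array([ 0.44584997,  0.11653517, -1.45685801]), np.float64(0.06035896501457726))
carton_tray w (array([0.64415211, 0.02533155, 0.07430469]), np.float64(0.032722558043687316))
carton_tray scene (array([ 0.64335052,  0.016916  , -0.0645504 ]), np.float64(0.2348431647940075))
loupe_center w (array([ 0.46112165, -0.12275379]), np.float64(0.050353308501314635))
loupe_center top (array([ 0.4605713 , -0.12342677]), np.float64(0.08709087743732591))
loupe_center scene (array([ 0.46073067, -0.12680451]), np.float64(0.10619877049180328))
loupe_dish w (array([ 0.4616274 , -0.12151363]), np.float64(0.8097561535635562))
loupe_dish top (array([ 0.46177501, -0.12234003]), np.float64(0.7421339897260274))
loupe_dish scene (array([ 0.46128343, -0.12576157]), np.float64(0.8700259515570934))
stone_cup_center w (array([ 0.44609511, -0.03467856]), np.float64(0.3331294483985765))
stone_cup_center top (array([ 0.44463233, -0.03482893]), np.float64(0.15071022727272726))
```

View pics/w10.png

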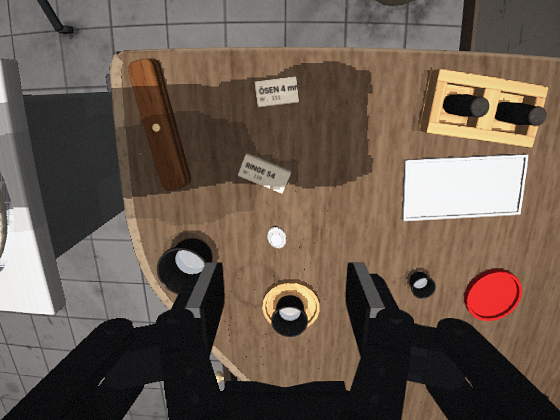

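Everything is in place so far: both punches in their wells, (470,105) and (535,115), and the loupe in its dish at (290,313). Now the long carton.

Request:
{"api": "jog_arm", "payload": {
  "series": [
    [[-0.3, 0, -1.7], 6.8],
    [[-0.6, 0, -3.4], 13.6],
    [[-0.9, 0, -5.1], 20.4],
    [[-1.2, 0, -6.8], 27.2],
    [[-1.5, 0, -8.5], 34],
    [[-1.8, 0, -10.2], 40.8],
    [[-2.1, 0, -11.9], 47.6],
    [[-2.4, 0, -13.6], 54.4],
    [[-2.7, 0, -15], 61.2],
    [[-2.9, 0, -15.5], 67.7]
  ],
  "fingers": 0.5
}}

```text
clock: 25.98
tool_pos: [0.4316, 0.0369, 0.0568]
eef_rot: [-3.103, -0.001, 2.765]
contact_force: [-0.4, -0.3, 0.6]
width: 0.505
grip_force: 0.0
```

```bash
cat > cc.py <<'E'
import sys
from h import *
p,o=wrist();print(o["clock"],o["tool_pos"],o["eef_rot"],o["joint_pos"][5])
th,x,y,yaw=sys.argv[1],*map(float,sys.argv[2:])
m=masks(p,th,np.array([x,y]))
if m is not None: print(fit((x,y,yaw),THINGS[th][0],[(p,m)],THINGS[th][1]))
E
python3 cc.py carton_long_center .433 .0374 1.186
```

```text
25.9833 [0.43160387 0.03690471 0.05675575] [-3.10279271e+00 -1.49770610e-03  2.76513292e+00] 0.4841900987435415
(array([0.43341018, 0.03705923, 1.17745363]), np.float64(0.04546021332105586))
```

Request:
{"api": "jog_arm", "payload": {
  "series": [
    [[0.1, 0, -1.5], -0.5],
    [[0.1, 0, -3], -0.5],
    [[0.1, 0, -4], -0.5],
    [[0.1, 0, -4.8], -0.5],
    [[0.1, 0, -5.3], -0.5],
    [[0.1, 0, -5.3], -0.5],
    [[0.1, 0, -5.3], -0.5],
    [[0.1, 0, -5.3], -0.5],
    [[0.1, 0, -5.3], -0.5],
    [[0.1, 0, -5.3], -0.5]
  ]
}}

```text
clock: 26.92
tool_pos: [0.4342, 0.037, 0.0064]
eef_rot: [-3.104, 0.002, 2.75]
contact_force: [-0.9, -0.3, 0.6]
width: 0.502
grip_force: 0.0
```

Request:
{"api": "jog_arm", "payload": {
  "series": [
    [[0, 0, 0], 0],
    [[0, 0, 0], 0],
    [[0, 0, 0], 0],
    [[0, 0, 0], 0],
    [[0, 0, 0], 0],
    [[0, 0, 0], 0],
    [[0, 0, 0.5], 0],
    [[0, 0, 1.5], 0],
    [[0, 0, 3], 0],
    [[0, 0, 5], 0]
  ],
  "fingers": 0,
  "newtons": 25
}}

```text
clock: 27.75
tool_pos: [0.4331, 0.0369, 0.056]
eef_rot: [-3.103, -0.001, 2.75]
contact_force: [0.8, 0.1, 0.0]
width: 0.267
grip_force: 24.6
```

Request:
{"api": "jog_arm", "payload": {
  "series": [
    [[2.6, -0.2, 0], 4],
    [[5.2, -0.4, 0], 8],
    [[7.8, -0.6, 0], 12],
    [[10.4, -0.8, 0], 16],
    [[13, -1, 0], 20],
    [[15.6, -1.2, 0], 24],
    [[18.1, -1.4, 0], 26.4],
    [[18.1, -1.4, 0], 26.4],
    [[18.1, -1.4, -1], 26.4],
    [[18.1, -1.4, -2], 26.4]
  ]
}}

```text
clock: 28.58
tool_pos: [0.6147, 0.023, 0.0356]
eef_rot: [-3.104, 0.001, -3.073]
contact_force: [-0.4, -0.1, -0.4]
width: 0.267
grip_force: 24.6
```

```bash
python3 cc.py carton_tray .644 .025 .07; python3 - <<'E'
from h import *
p,o=wrist();save(p["image"][50:420],"w11.png")
E
```

```text
28.5833 [0.61468996 0.0229817  0.03559498] [-3.10408103e+00  1.05099665e-03 -3.07281781e+00] -0.014046344139241808
(array([0.6442144 , 0.02477169, 0.0719706 ]), np.float64(1.0192512613082811))
```

View pics/w11.png

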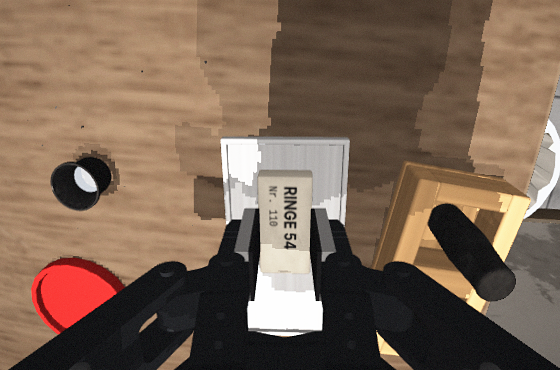

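The long carton is level over the near part of the tray, at (285,225), so I lower and release it.

Request:
{"api": "jog_arm", "payload": {
  "series": [
    [[0, 0, -0.7], 0],
    [[0, 0, -1.4], 0],
    [[0, 0, -2], 0],
    [[0, 0, -2.4], 0],
    [[0, 0, -2.6], 0],
    [[0, 0, -2.65], 0],
    [[0, 0, -2.65], 0],
    [[0, 0, -2.65], 0],
    [[0, 0, -2.65], 0],
    [[0, 0, -2.65], 0]
  ]
}}

```text
clock: 29.57
tool_pos: [0.615, 0.023, 0.0094]
eef_rot: [-3.104, 0.001, -3.072]
contact_force: [-0.7, 0.7, -0.1]
width: 0.271
grip_force: 24.6
```

Request:
{"api": "jog_arm", "payload": {
  "series": [
    [[0, 0, 0], 0],
    [[0, 0, 0], 0],
    [[0, 0, 0], 0],
    [[0, 0, 0], 0],
    [[0, 0, 0.5], 0],
    [[0, 0, 1.5], 0],
    [[0, 0, 3], 0],
    [[0, 0, 5], 0],
    [[0, 0, 7], 0],
    [[0, 0, 9], 0]
  ],
  "fingers": 0.36
}}

```text
clock: 30.4
tool_pos: [0.6149, 0.023, 0.1014]
eef_rot: [-3.104, 0.002, -3.072]
contact_force: [0.8, -1.0, -0.2]
width: 0.36
grip_force: 0.0
```

Request:
{"api": "jog_arm", "payload": {
  "series": [
    [[-2.8, 1.6, 0], 0],
    [[-5.6, 3.2, 0], 1],
    [[-8.4, 4.8, 0], 2],
    [[-11.2, 6.4, 0], 2.8],
    [[-14, 8, 0], 2.8],
    [[-16.9, 9.55, -1], 2.8],
    [[-16.9, 9.55, -3], 2.8],
    [[-16.9, 9.55, -4.6], 2.8],
    [[-16.9, 9.55, -4.6], 2.8],
    [[-16.9, 9.55, -4.6], 2.8]
  ],
  "fingers": 0.5
}}

```text
clock: 31.23
tool_pos: [0.4457, 0.1185, 0.054]
eef_rot: [-3.104, 0.001, -3.023]
contact_force: [1.0, -0.2, 0.6]
width: 0.5
grip_force: 0.0
```

```bash
python3 cc.py carton_short_center .4462 .1184 -1.45
```

```text
31.2333 [0.44572895 0.11845195 0.05404572] [-3.10395561e+00  7.29955250e-04 -3.02302134e+00] 0.16430440400607213
(array([ 0.44616646,  0.11822497, -1.44408172]), np.float64(0.06885533707865168))
```

Aligned. Next: down, grip, then carry to (0.676, 0.0275) with a −2.8° turn.

Request:
{"api": "jog_arm", "payload": {
  "series": [
    [[0, 0, -1.5], 0],
    [[0, 0, -3], 0],
    [[0, 0, -4], 0],
    [[0, 0, -4.6], 0],
    [[0, 0, -4.8], 0],
    [[0, 0, -4.8], 0],
    [[0, 0, -4.8], 0],
    [[0, 0, -4.8], 0],
    [[0, 0, -4.8], 0],
    [[0, 0, -4.8], 0]
  ]
}}

```text
clock: 32.17
tool_pos: [0.4462, 0.1186, 0.0059]
eef_rot: [-3.104, 0.002, -3.023]
contact_force: [0.5, 0.5, 0.1]
width: 0.503
grip_force: 0.0
```

Request:
{"api": "jog_arm", "payload": {
  "series": [
    [[0, 0, 0], 0],
    [[0, 0, 0], 0],
    [[0, 0, 0], 0],
    [[0, 0, 0], 0],
    [[0, 0, 0], 0],
    [[0, 0, 0], 0],
    [[0, 0, 0.5], 0],
    [[0, 0, 2], 0],
    [[0, 0, 4], 0],
    [[0, 0, 6], 0]
  ],
  "fingers": 0
}}

```text
clock: 33.0
tool_pos: [0.4454, 0.1183, 0.0657]
eef_rot: [-3.104, -0.0, -3.023]
contact_force: [-0.3, -0.1, 0.3]
width: 0.269
grip_force: 24.6
```

Request:
{"api": "jog_arm", "payload": {
  "series": [
    [[1, -3, 0], 0],
    [[2, -6, 0], 0],
    [[4.5, -8, 0], 0],
    [[7.5, -9, 0], 0],
    [[10.5, -9.1, 0], -1],
    [[13.5, -9.1, 0], -2],
    [[16.5, -9.1, 0], -2.8],
    [[19.5, -9.1, 0], -2.8],
    [[22, -9.1, 0], -2.8],
    [[23, -9.1, 0], -2.8]
  ]
}}

```text
clock: 33.83
tool_pos: [0.6783, 0.0273, 0.0643]
eef_rot: [-3.104, 0.001, -3.072]
contact_force: [0.2, -0.8, 0.6]
width: 0.271
grip_force: 24.6
```

Request:
{"api": "jog_arm", "payload": {
  "series": [
    [[0, 0, -1.5], 0],
    [[0, 0, -3], 0],
    [[0, 0, -4], 0],
    [[0, 0, -4.8], 0],
    [[0, 0, -5.3], 0],
    [[0, 0, -5.6], 0],
    [[0, 0, -5.6], 0],
    [[0, 0, -5.6], 0],
    [[0, 0, -5.6], 0],
    [[0, 0, -5.6], 0]
  ]
}}

```text
clock: 34.67
tool_pos: [0.6762, 0.0275, 0.0101]
eef_rot: [-3.104, 0.002, -3.072]
contact_force: [0.0, -0.4, -0.7]
width: 0.268
grip_force: 24.6
```

Request:
{"api": "jog_arm", "payload": {
  "series": [
    [[0, 0, 0], 0],
    [[0, 0, 0], 0],
    [[0, 0, 0], 0],
    [[0, 0, 0], 0],
    [[0, 0, 0.5], 0],
    [[0, 0, 1.5], 0],
    [[0, 0, 3], 0],
    [[0, 0, 6], 0],
    [[0, 0, 9], 0],
    [[0, 0, 12], 0]
  ],
  "fingers": 0.36
}}

```text
clock: 35.5
tool_pos: [0.6757, 0.0275, 0.1317]
eef_rot: [-3.104, 0.001, -3.072]
contact_force: [-0.7, 0.4, 0.4]
width: 0.363
grip_force: 0.0
```

Request:
{"api": "jog_arm", "payload": {
  "series": [
    [[-3, 0, 2], 0],
    [[-6, 0, 4], 0],
    [[-9, 0, 6], 0],
    [[-12, 0, 8], 0],
    [[-15, 0, 10], 0],
    [[-18, 0, 11], 0],
    [[-21, 0, 11], 0],
    [[-21, 0, 11], 0],
    [[-21, 0, 11], 0],
    [[-21, 0, 11], 0]
  ]
}}

```text
clock: 36.33
tool_pos: [0.4662, 0.0275, 0.2403]
eef_rot: [-3.104, 0.003, -3.072]
contact_force: [0.2, 0.4, -0.6]
width: 0.361
grip_force: 0.0
```

```bash
python3 - <<'E'
from h import *
P={"top":eyes.get_image("top"),"scene":eyes.get_image("scene")}
a=P["top"]["image"][95:290,170:370];b=P["scene"]["image"][180:300,150:360]
a=cv2.resize(a,None,fx=2,fy=2,interpolation=cv2.INTER_CUBIC);b=cv2.resize(b,None,fx=1.9,fy=3.25/1.0*120/120*1.0,interpolation=cv2.INTER_CUBIC)
save(np.hstack([a,b]),"end.png")
for th,x,y,yaw,z0 in [("carton_long_center",.614,.023,1.6,.003),("carton_short_center",.676,.0275,1.6,.003),("loupe_center",.4615,-.123,0,.004),("stone_cup_center",.446,-.035,0,0),("punch_1_center",.618,.11,0,.006),("punch_1_center",.67,.105,0,.006)]:
  for k,q in P.items():
    m=masks(q,th,np.array([x,y]),tol=.025,h=z0+.01)
    if m is not None: print(th,k,fit((x,y,yaw),THINGS[th][0],[(q,m)],THINGS[th][1],z0=z0))
E
```

```text
carton_long_center scene (array([0.6151398 , 0.02167552, 1.65746459]), np.float64(0.08645833333333333))
carton_short_center scene (array([0.67778369, 0.02663283, 1.67696397]), np.float64(0.35691823899371067))
loupe_center top (array([ 0.45978334, -0.12378643]), np.float64(0.05763888888888889))
loupe_center scene (array([ 0.4607413, -0.1255688]), np.float64(0.0861771472392638))
stone_cup_center top (array([ 0.44484174, -0.03476973]), np.float64(0.16004672897196262))
stone_cup_center scene (array([ 0.44769141, -0.03845117]), np.float64(1.0798938679245282))
```

View pics/end.png

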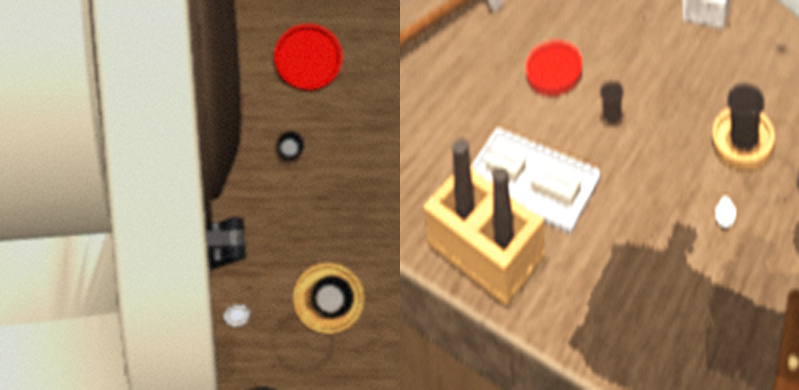

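Both punches stand in their wells at (462,180) and (503,210). Both cartons lie inside the tray at (505,163) and (557,187), the loupe is in the dish, and the cup hasn't moved.

```bash
python3 -c "
from rig import workorder
print(workorder.sign_off())"
```

```text
the job is handed in; nothing more can be done
None
```

The job is handed in, but sign-off returned no verdict. In the last pictures both punches stand in the wells, both cartons lie flat in the tray, the loupe stands in the wooden dish and the cup hasn't moved, all at about 36 s of the 88 s limit.

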